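Lean the green gel plate on the draining easel

ROBOT

A 6-joint arm with a two-finger parallel gripper is mounted at the origin on the work surface. World frame = base frame: x ahead of the robot, y to its left, z up, the work surface at z = 0. Lengths are in mm, angles in rad, forces in N, time in s.
With the tool pointing down it reaches from about 350 to 775 mm from the base axis. Payload 7.3 kg.
Tool frame: the origin (TCP) lies on the centre line of the jaws, within the pads' length; the fingertips stand 22 mm ahead of it and the grasp point (between the pads) lies 3 mm ahead of it; z points along the fingers, y is the direction in which the jaws open and shut (so a half turn about z gives the same grasp; the last joint's range is limited). The gripper opens to 92 mm and grips with 3 to 60 N. Pads are 19 mm wide; open, the fingers measure 130 mm over their backs; the gripper's body (75 mm by 190 mm) begins 47 mm behind the grasp point.
Start: joints at [-1.417, 0.342, 1.524, -0, 1.275, -0.146], TCP at [155.07, -501.594, 248.741] pointing down, gripper open.
Joint ranges: [-2.53, 2.53], [-0.77, 2.02], [0.04, 2.7], [-1, 4.14], [0.28, 2.66], [-3.11, 3.11]. Speed limits (rad/s): [2.57, 2.57, 3.14, 3.14, 3.14, 3.14].

INTERFACE

Orientations are given as [roll, pitch, yaw] about the fixed x, y, z axes, in that order (R = Rz(yaw) Ry(pitch) Rx(roll)).
In Python, from plant import bot gives the robot as it stands.
- The arm moves only by the tool play_rows, never from a script. Its argument "moves" is one flat list of numbers, 5 for each row, row after row: the closure in counts, from 0 (fully open) to 255 (shut), then the shift along the tool's x, y, z in mm, then the turn about the tool's z in degrees. A call has 1 to 8 rows; each row is the pose to reach, as a shift and turn from the pose commanded when the call began, along the tool's axes at that moment; what a row does not reach only later rows make up. A row lasts 1/12 s, in which the tool goes at most 41.7 mm and 7.16 degrees, less where a joint would pass 70% of its speed; a pose out of reach is approached as far as the arm can. A call with a gripper value outside its range is refused whole. The fingers move at their own pace and stop on an object; the grip force is fixed at half the most. Time passes only in rows, so rows that repeat a pose let the fingers close. It gives the time, the measured TCP pose, the force and the opening at its end, in the units of the state.
- bot.get_obs(): the state, without advancing time (a new reading comes with each control period).
- bot.capture(name): name is "scene" or "top"; returns a dict with "color" (420x560x3 uint8, red, green, blue), "fx", "fy", "cx", "cy" (pixels), "k1" (the pictures are not rectified: a ray, as slopes to the right and down, at radius r is drawn at 1 + k1 r^2 times it, then the intrinsics apply), "world_to_cam" (4x4, takes a point from world to camera coordinates). Camera axes: x right, y down, z forward; pixel columns grow to the right and rows downward; lengths in mm; the calibration is good to about 2 mm. A picture is of the moment at which its call begins. There is no depth.
- bot.close_job(): hands the job in, once; it reports no verdict.
The state is a dict: "time": time; "joint_positions": joint angles; "dq": joint speeds; "tau": joint torques, N m; "tool_pos": TCP position; "tcp_rot": TCP orientation; "contact_force": force on the tool from outside, world axes, zero at the start; "moment": the same for the moment, N m; "grip_width": finger opening in mm.
Only numpy, scipy, OpenCV 4.12 (cv2) and the standard library are available. Lean on these libraries where they do the work, as an engineer would, in place of code of your own. Each camera call takes 0.05 s, during which the arm holds its last target.

TASK

Take the green gel-casting plate out of its rack and lean it on the draining easel to dry: its lower edge on the tray behind the orange lip, about in the middle of the tray, and its face leaning back against the sloped metal backstop so that it stays there by itself. Set it down rather than dropping it, and leave the white and the blue plate in the rack.

Things in the scene. Friction and masses are not known exactly. Their poses are not given: they have to be found in the camera images.
- plate_green: The plate to move: rigid, opaque green, 8 mm thick (its x), 100 mm wide (y), 130 mm tall (z), 0.12 kg, both faces alike. Origin: centre of its lower edge; z points to its top edge. Starts upright in one of 3 slots of a fixed grey rack: slots 70 mm apart along the plates' x, 11 mm wide, floor 12 mm and walls 38 mm above the bench, so its upper 104 mm is free.
- easel_tray: Fixed tray, tilted 20 deg. Origin: mid-width of the corner of ledge and backstop, 21 mm above bench. z: up the backstop's front face (to 80 mm; a plate in the tray sticks out 50 mm above it); y: along the 140 mm width; -x: square out of the backstop (8 mm thick, at +x), away from the robot. Ledge: plane z=0, x -28 to 0; lip x -34 to -28, 10 mm high. Plate flush on backstop: its origin at x=-4.
- plate_white: White plate of the same size, in another slot of the same rack; origin and axes as for the green one. Stays in the rack.
- plate_blue: Blue plate of the same size, in another slot of the same rack; origin and axes as for the green one. Stays in the rack.
There are look-alikes about, which are no part of the job. Several things have the shape of the plate_green; the one meant has the colours described above.

How it is judged:
By the outcome, as a careful person would: the job done as asked, in the order asked, and still so for the second after the job is handed in, with the robot touching nothing.
It also fails if it takes over 35 s, if anything falls off the work surface, if the arm or the gripper's body presses on something with over 40 N, if the wrist force passes 120 N, or if a joint passes its speed limit or range.

## Working session

There is one attempt and no reset: what is moved stays moved. The work goes in short steps, Python scripts to look and compute and a tool call to move; the robot and the scene stay as the last step left them, time stands still between calls to the robot, and variables do not carry over. Pictures are saved under pics/ and viewed, and the job is handed in when it is done.

Besides the shell and the picture viewer there is one more tool, called as name(argument=value, ...), one argument or row to a line, values as JSON. play_rows: Moves the arm, as the interface text tells. Its arguments: {"type":"object","properties":{"moves":{"type":"array","items":{"type":"number"}}},"required":["moves"]}

```bash
ls; mkdir -p pics
python3 - <<'E'
from plant import bot
import cv2,numpy as np
print(bot.get_obs())
for n in("scene","top"):
    c=bot.capture(n); cv2.imwrite(f"pics/{n}0.png",c["color"][:,:,::-1])
    print(n,{k:v for k,v in c.items() if k!="color"})
E
```

```text
pics
{'time': 0.0, 'joint_positions': array([-1.41699296e+00,  3.42715809e-01,  1.52505204e+00,  2.81274964e-05,
        1.27542351e+00, -1.46005546e-01]), 'dq': array([-0.00055212, -0.00066214,  0.00072394,  0.00080554, -0.00046363,
       -0.00033205]), 'tau': array([ 3.26916641e-03, -4.31232262e+01, -2.44217777e+01,  7.20028044e-02,
        5.59617381e-02, -1.06690898e-04]), 'tool_pos': array([ 155.01714298, -501.17780229,  248.03631973]), 'tcp_rot': array([-3.14001487e+00, -2.59201849e-04,  2.99800495e-01]), 'contact_force': array([0.65421023, 0.84123256, 0.84599246]), 'moment': array([-0.02818976,  0.05604973,  0.02875437]), 'grip_width': 92.00547013945074}
scene {'fx': 413.74628106888616, 'fy': 413.74628106888616, 'cx': 284.7845669782429, 'cy': 203.95056509596006, 'k1': -0.09960864262989484, 'world_to_cam': array([[ 5.47147179e-01,  8.36793488e-01, -2.01649224e-02,
        -3.00759773e+02],
       [ 5.20454160e-01, -3.58975244e-01, -7.74767218e-01,
        -2.14041044e+02],
       [-6.55558870e-01,  4.13416780e-01, -6.31924943e-01,
         1.08364280e+03],
       [ 0.00000000e+00,  0.00000000e+00,  0.00000000e+00,
         1.00000000e+00]])}
top {'fx': 467.5442870611365, 'fy': 467.5442870611365, 'cx': 279.65381018341327, 'cy': 209.75355057590886, 'k1': -0.08667098211926774, 'world_to_cam': array([[ 3.55084407e-03, -9.99822236e-01, -1.85172256e-02,
         4.67535310e+01],
       [-9.97232914e-01, -2.16540703e-03, -7.43089983e-02,
         4.88143924e+02],
       [ 7.42556915e-02,  1.87298465e-02, -9.97063331e-01,
         1.06644908e+03],
       [ 0.00000000e+00,  0.00000000e+00,  0.00000000e+00,
         1.00000000e+00]])}
```

View pics/scene0.png

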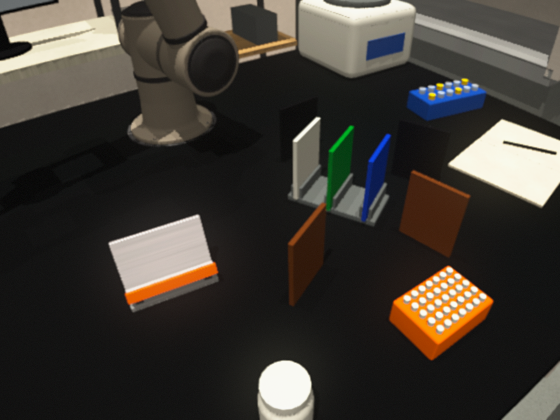

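View pics/top0.png

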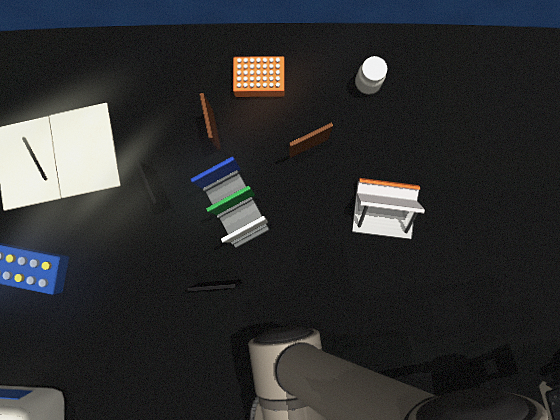

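The rack stands at top view (192–270, 157–247): white nearest the robot, green in the middle (about 228,199), blue farthest. The easel is at about (388,210), with its orange lip at about (390,184) on the far side. The brown plates are look-alikes. Next I'll enlarge both views to pick out the corners.

```bash
cat > h.py <<'E'
import cv2,numpy as np
def rays(c,uv):
    K=np.array([[c['fx'],0,c['cx']],[0,c['fy'],c['cy']],[0,0,1.]])
    n=cv2.undistortPoints(np.array(uv,float).reshape(-1,1,2),K,np.array([c['k1'],0,0,0.])).reshape(-1,2)
    T=c['world_to_cam'];R=T[:3,:3];o=-R.T@T[:3,3]
    d=np.c_[n,np.ones(len(n))]@R
    return o,d/np.linalg.norm(d,axis=1)[:,None]
def plane(c,uv,z):
    o,d=rays(c,uv); return o+d*((z-o[2])/d[:,2])[:,None]
def tri(c1,u1,c2,u2):
    o1,d1=rays(c1,u1);o2,d2=rays(c2,u2);out=[]
    for a,b in zip(d1,d2):
        s=np.linalg.lstsq(np.c_[a,-b],o2-o1,rcond=None)[0]
        p,q=o1+s[0]*a,o2+s[1]*b; out.append(np.r_[(p+q)/2,np.linalg.norm(p-q)])
    return np.array(out)
def proj(c,P):
    T=c['world_to_cam'];K=np.array([[c['fx'],0,c['cx']],[0,c['fy'],c['cy']],[0,0,1.]])
    r,_=cv2.Rodrigues(T[:3,:3])
    return cv2.projectPoints(np.array(P,float).reshape(-1,1,3),r,T[:3,3],K,np.array([c['k1'],0,0,0.]))[0].reshape(-1,2)
def zoom(c,x0,y0,x1,y1,f,name):
    im=c['color'][y0:y1,x0:x1,::-1]
    im=cv2.resize(im,None,fx=f,fy=f,interpolation=cv2.INTER_CUBIC)
    for x in range((x0+9)//10*10,x1,10): cv2.line(im,((x-x0)*f,0),((x-x0)*f,6 if x%50 else 14),(0,255,255),1)
    for y in range((y0+9)//10*10,y1,10): cv2.line(im,(0,(y-y0)*f),(6 if y%50 else 14,(y-y0)*f),(0,255,255),1)
    cv2.imwrite(name,im)
E
python3 - <<'E'
from plant import bot
from h import *
t=bot.capture("top");s=bot.capture("scene")
zoom(t,180,150,280,250,6,"pics/t_rack.png")
zoom(t,340,170,435,245,8,"pics/t_easel.png")
zoom(s,280,110,400,230,5,"pics/s_rack.png")
zoom(s,100,205,230,315,6,"pics/s_easel.png")
E
```

```text
(no output)
```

View pics/t_rack.png

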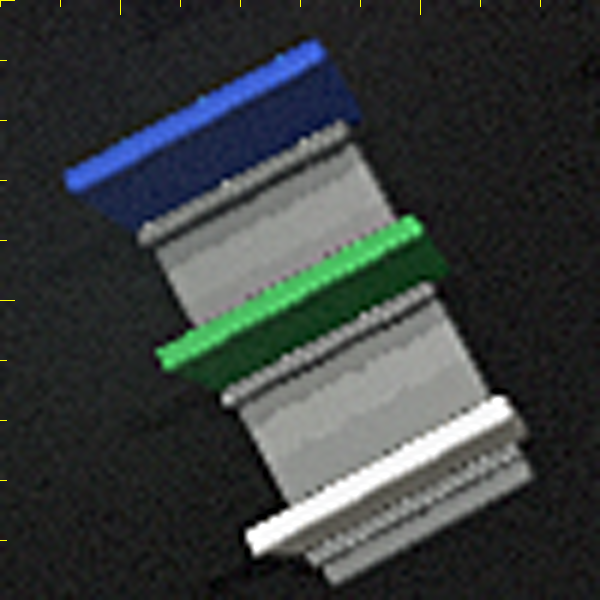

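View pics/t_easel.png

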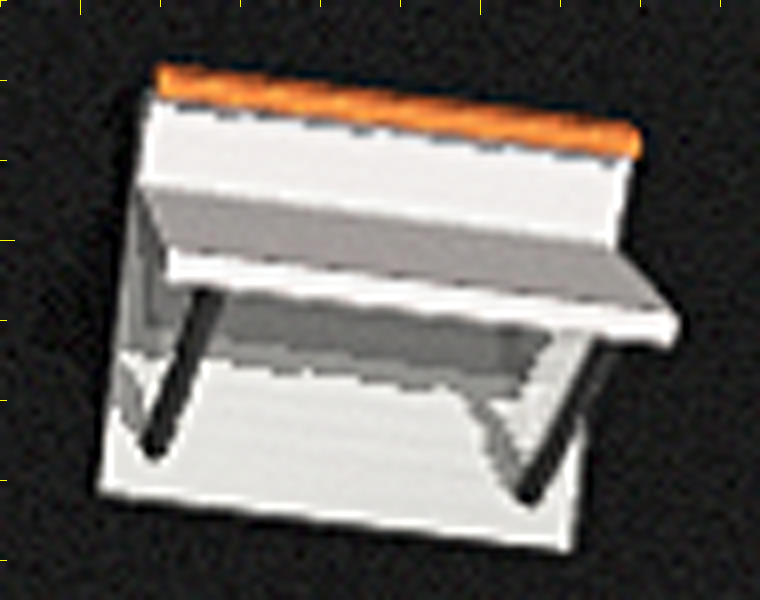

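View pics/s_rack.png

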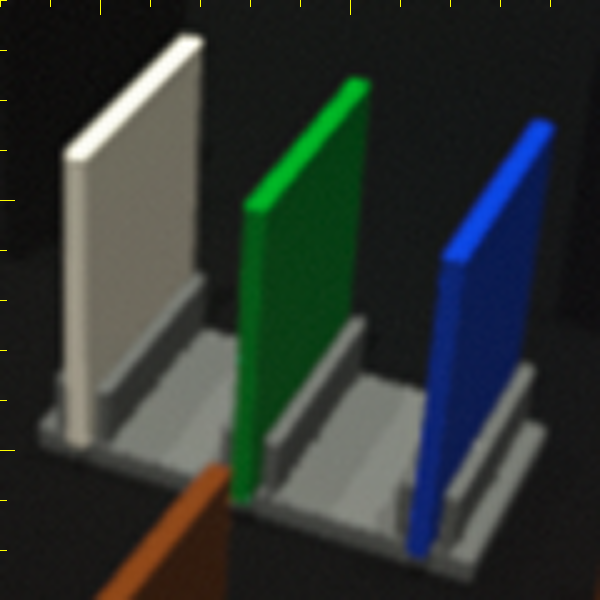

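View pics/s_easel.png

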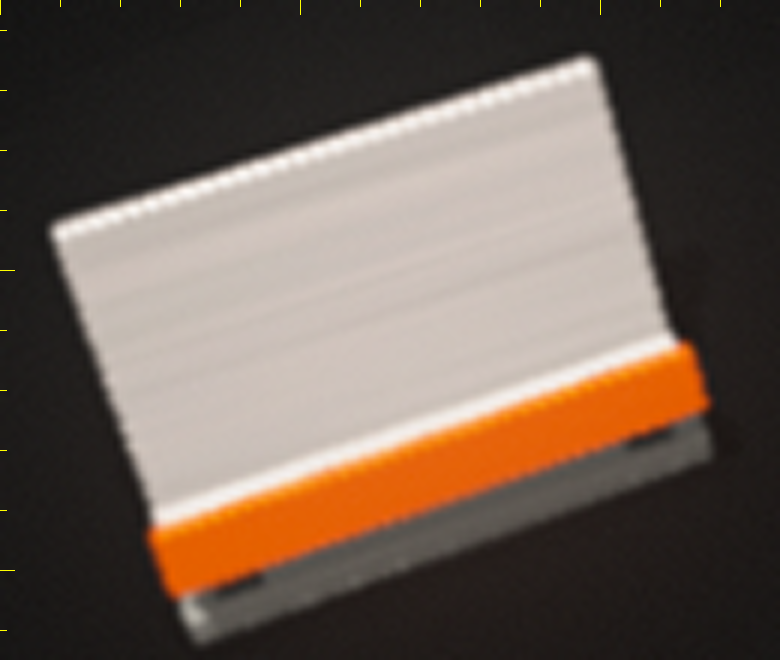

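```bash
cat > m.py <<'E'
from plant import bot
from h import *
t=bot.capture("top");s=bot.capture("scene")
f=lambda p,x0,y0,k:(np.array(p,float)+.5)/k-.5+[x0,y0]
np.set_printoptions(precision=1,suppress=True)
# green top corners: -y robot, -y far, +y robot, +y far
gt=f([(424,233),(412,217),(168,368),(157,350)],180,150,6)
gs=f([(245,205),(266,208),(349,80),(371,85)],280,110,5)
P=tri(t,gt,s,gs);print("green",P)
m=P[:,:3].mean(0);d=P[2:,:3].mean(0)-P[:2,:3].mean(0)
print(m,"len",np.linalg.norm(d),"ang of plate y",np.degrees(np.arctan2(d[1],d[0])))
print("green at z142",plane(t,gt,142).mean(0),plane(s,gs,142).mean(0))
# easel: backstop top front: +y, -y ; corner +y,-y
et=f([(165,247),(680,315),(135,185),(617,248)],340,170,8)
es=f([(600,70),(55,238),(675,340),(155,515)],100,205,6)
Q=tri(t,et,s,es);print("easel",Q)
for a,b in((0,1),(2,3)):
  d=Q[a,:3]-Q[b,:3];print("mid",Q[[a,b],:3].mean(0),"len",np.linalg.norm(d),"ang",np.degrees(np.arctan2(d[1],d[0])))
for z,i in((96.2,[0,1]),(21,[2,3])):
  for c,e in((t,et),(s,es)):
    q=plane(c,e[i],z);d=q[0]-q[1];print(z,q.mean(0),np.linalg.norm(d),np.degrees(np.arctan2(d[1],d[0])))
E
python3 m.py; python3 -c "
from plant import bot;print(bot.get_obs()['time'])"
```

```text
green [[523.5 107.6 141.5   2. ]
 [529.2 111.9 141.6   2.3]
 [476.1 194.9 140.9   0.1]
 [482.7 199.3 140.3   0.9]]
[502.9 153.4 141.1] len 99.13377080793771 ang of plate y 118.26474872289292
green at z142 [502.4 152.8 142. ] [504.3 152.9 142. ]
easel [[ 503.  -126.4   95.5    1.2]
 [ 484.9 -265.4   96.     2. ]
 [ 528.7 -129.3   17.9    2.5]
 [ 510.4 -269.5   19.1    2.8]]
mid [ 494.  -195.9   95.8] len 140.17342344384227 ang 82.5651216656804
mid [ 519.6 -199.4   18.5] len 141.38881040583112 ang 82.56140635383285
96.2 [ 493.7 -196.7   96.2] 140.66823527266405 82.6185183560719
96.2 [ 494.9 -195.3   96.2] 139.57985206450357 82.37283878881783
21 [ 518.9 -200.1   21. ] 141.52125452368497 82.69755096957887
21 [ 522.5 -198.6   21. ] 140.43731977540529 82.10853554423913
0.3
```

```bash
cat > go.py <<'E'
import sys,numpy as np
from plant import bot
from scipy.spatial.transform import Rotation as Ro
o=bot.get_obs();x,y,z,yaw=map(float,sys.argv[1:5])
R=Ro.from_euler('xyz',o['tcp_rot'])
np.set_printoptions(precision=2,suppress=True)
d=R.inv().apply(np.array([x,y,z])-o['tool_pos'])
cur=np.degrees(o['tcp_rot'][2])
print("t",round(o['time'],2),o['tool_pos'],"yaw",round(cur,2),"F",o['contact_force'],"w",round(o['grip_width'],1))
print("SHIFT",d,"turn",-((yaw-cur+180)%360-180))
E
python3 go.py 503 153 250 118.2
```

```text
t 0.3 [ 155.04 -501.49  248.5 ] yaw 17.18 F [-0.11  0.42  0.47] w 91.5
SHIFT [ 525.73 -522.53   -1.25] turn -101.02280190534651
```

play_rows(
  moves=[150,526,-522,-1,-101,150,526,-522,-1,-101,150,526,-522,-1,-101,150,526,-522,-1,-101,150,526,-522,-1,-101,150,526,-522,-1,-101,150,526,-522,-1,-101,150,526,-522,-1,-101],
)

```text
time: 0.97
tool_pos: [312.2, -205.6, 249.4]
tcp_rot: [3.141, 0.0, 1.305]
contact_force: [2.0, -0.5, 0.6]
grip_width: 42.7
```

```bash
python3 go.py 503 153 250 118.2
```

```text
t 0.97 [ 312.16 -205.56  249.37] yaw 74.79 F [ 2.03 -0.53  0.55] w 42.7
SHIFT [396.07  90.08  -0.71] turn -43.4108094775475
```

play_rows(
  moves=[150,396,90,-1,-43,150,396,90,-1,-43,150,396,90,-1,-43,150,396,90,-1,-43,150,396,90,-1,-43,150,396,90,-1,-43,150,396,90,-1,-43,150,396,90,-1,-43],
)

```text
time: 1.63
tool_pos: [470.5, 88.3, 250.1]
tcp_rot: [3.141, 0.0, 2.051]
contact_force: [0.8, -1.2, 0.9]
grip_width: 37.8
```

```bash
python3 go.py 503 153 250 118.2
```

```text
t 1.63 [470.47  88.28 250.08] yaw 117.53 F [ 0.84 -1.21  0.86] w 37.8
SHIFT [42.35 58.77  0.08] turn -0.6654564761116148
```

play_rows(
  moves=[150,42,59,0,-1,150,42,59,0,-1,150,42,59,0,-1,150,42,59,0,-1],
)

```text
time: 1.97
tool_pos: [503.0, 151.9, 249.3]
tcp_rot: [-3.141, -0.0, 2.071]
contact_force: [0.3, -0.8, 0.4]
grip_width: 37.7
```

```bash
python3 go.py 503 153 130 118.2
python3 - <<'E'
from plant import bot
from h import *
s=bot.capture("scene");t=bot.capture("top")
zoom(s,230,60,420,230,4,"pics/s1.png")
zoom(t,160,100,300,240,4,"pics/t1.png")
E
```

```text
t 1.97 [502.97 151.85 249.32] yaw 118.65 F [ 0.35 -0.77  0.44] w 37.7
SHIFT [  0.98   0.7  119.32] turn 0.4450247484397494
```

View pics/s1.png

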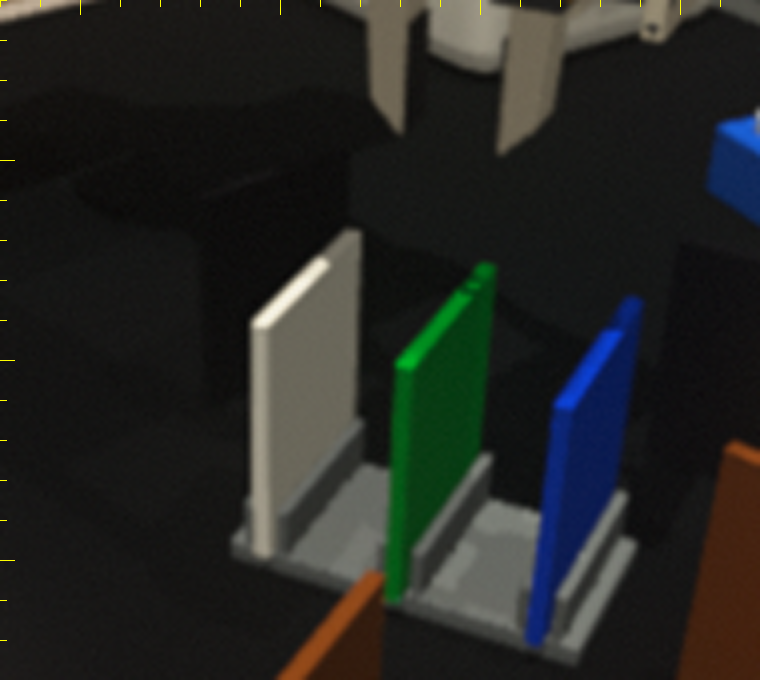

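The fingers straddle the green plate, with tips at about (400,130) and (500,150) in the zoom, and they clear both neighbours. I'll go down now.

play_rows(
  moves=[150,1,0.5,35,0,150,1,0.5,70,0,150,1,0.5,95,0,150,1,0.5,110,0,150,1,0.5,117,0,150,1,0.5,117,0,150,1,0.5,117,0],
)

```text
time: 2.65
tool_pos: [503.3, 150.9, 133.8]
tcp_rot: [3.141, 0.0, 2.067]
contact_force: [0.4, 0.0, 0.2]
grip_width: 37.7
```

```bash
python3 go.py 503 153 132 118.2
python3 - <<'E'
from plant import bot
from h import *
s=bot.capture("scene")
zoom(s,230,60,420,230,4,"pics/s2.png")
E
```

```text
t 2.65 [503.29 150.9  133.8 ] yaw 118.4 F [0.38 0.03 0.2 ] w 37.7
SHIFT [1.98 0.74 1.8 ] turn 0.20473962378895294
```

View pics/s2.png

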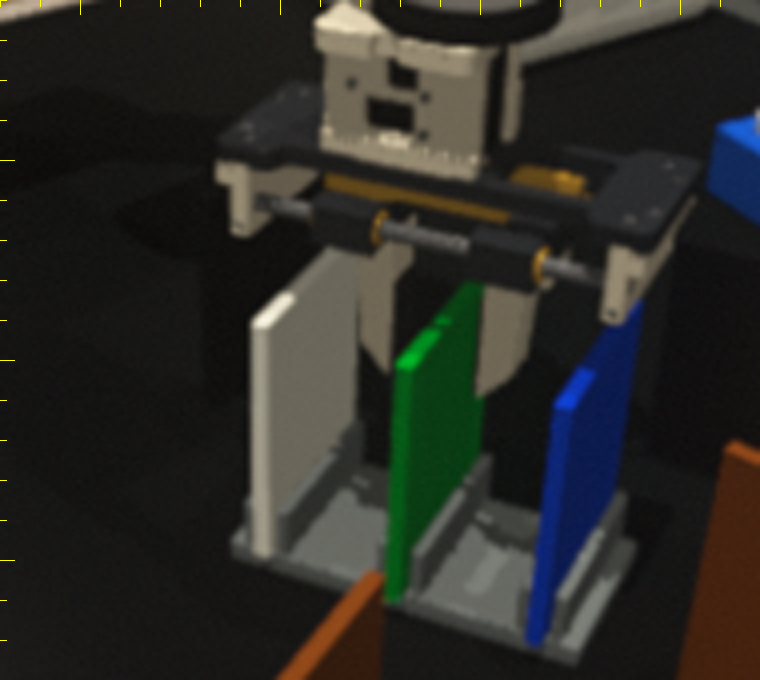

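The fingers are on either side of the green plate and the body sits clear above all three tops. I'll close.

play_rows(
  moves=[180,1.5,0.5,1,0,205,1.5,0.5,1,0,220,1.5,0.5,1,0,235,1.5,0.5,1,0,255,1.5,0.5,1,0,255,1.5,0.5,1,0,255,1.5,0.5,1,0,255,1.5,0.5,1,0],
)

```text
time: 3.37
tool_pos: [502.8, 153.3, 132.2]
tcp_rot: [3.141, 0.0, 2.068]
contact_force: [-0.2, 0.5, 2.1]
grip_width: 7.6
```

```bash
python3 go.py 503 153 300 118.2
```

```text
t 3.37 [502.79 153.25 132.22] yaw 118.48 F [-0.2   0.51  2.06] w 7.6
SHIFT [  -0.36    0.15 -167.78] turn 0.2771339436451967
```

play_rows(
  moves=[255,0,0,-10,0,255,0,0,-30,0,255,0,0,-55,0,255,0,0,-80,0,255,0,0,-105,0,255,0,0,-130,0,255,0,0,-155,0,255,0,0,-165,0],
)

```text
time: 4.03
tool_pos: [503.4, 153.3, 300.9]
tcp_rot: [3.137, 0.002, 2.068]
contact_force: [0.3, -0.1, -1.1]
grip_width: 7.8
```

```bash
python3 go.py 527 -200 295 82.6
python3 - <<'E'
from plant import bot
from h import *
s=bot.capture("scene")
cv2.imwrite("pics/s3.png",s["color"][:,:,::-1])
E
```

```text
t 4.03 [503.43 153.28 300.89] yaw 118.47 F [ 0.32 -0.05 -1.11] w 7.8
SHIFT [-321.77 -147.73    5.78] turn 35.87238446189522
```

View pics/s3.png

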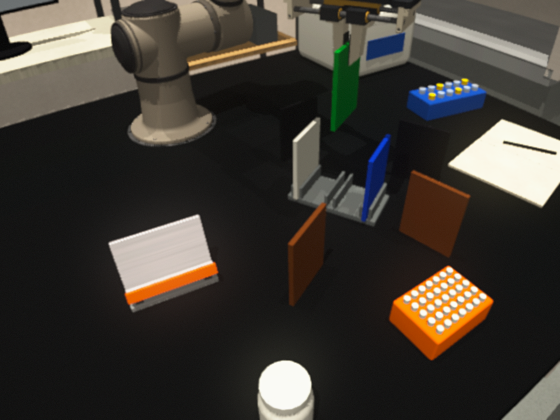

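The plate is out of the rack at (345,90), hanging upright, with white and blue still in place. Next I'll carry it to above the easel.

play_rows(
  moves=[255,-15,-7,0,1,255,-43,-20,1,4,255,-71,-33,1,7,255,-99,-46,1,10,255,-127,-59,1,13,255,-155,-72,1,16,255,-183,-85,1,19,255,-211,-98,1,22],
)

```text
time: 4.75
tool_pos: [516.3, -80.4, 294.5]
tcp_rot: [-3.139, -0.001, 1.681]
contact_force: [1.2, 0.2, -0.6]
grip_width: 7.8
```

```bash
python3 go.py 527 -200 295 82.6
```

```text
t 4.75 [516.35 -80.38 294.5 ] yaw 96.32 F [ 1.19  0.23 -0.64] w 7.8
SHIFT [-120.06   -2.59   -0.6 ] turn 13.722901790043665
```

play_rows(
  moves=[255,-28,-1,0,3,255,-56,-1,0,6,255,-84,-2,0,9,255,-108,-2,0,12,255,-120,-2.5,0,13.5,255,-120,-2.5,0,13.5,255,-120,-2.5,0,13.5],
)

```text
time: 5.33
tool_pos: [527.7, -198.3, 294.8]
tcp_rot: [-3.14, -0.001, 1.448]
contact_force: [1.0, 0.1, -1.0]
grip_width: 8.3
```

```bash
python3 go.py 527 -200 200 82.6
python3 - <<'E'
from plant import bot
from h import *
s=bot.capture("scene");t=bot.capture("top")
zoom(s,70,60,260,240,4,"pics/s4.png")
zoom(t,300,130,460,270,5,"pics/t4.png")
E
```

```text
t 5.33 [ 527.7  -198.25  294.83] yaw 82.97 F [ 0.97  0.08 -1.05] w 8.3
SHIFT [-1.94 -0.29 94.83] turn 0.3694702871692357
```

View pics/s4.png

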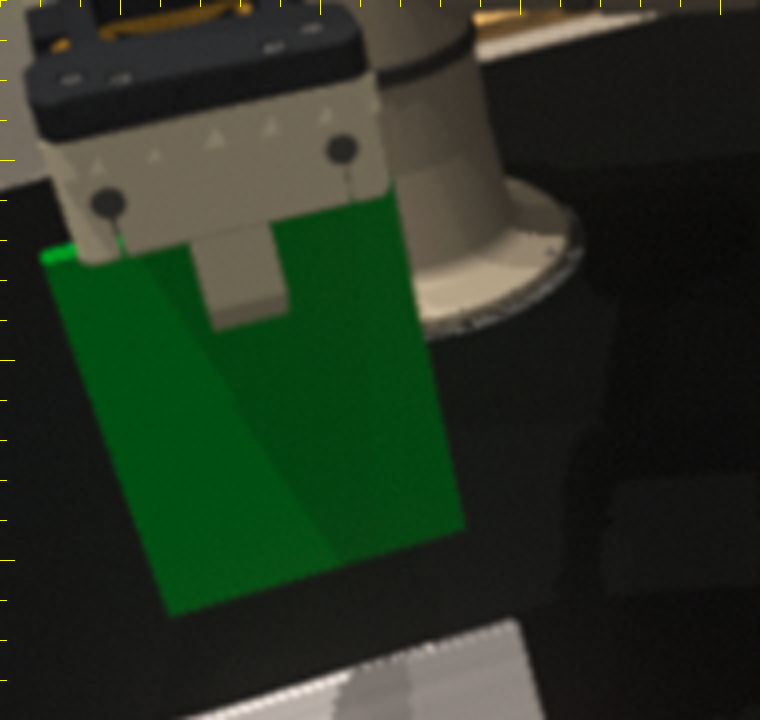

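View pics/t4.png

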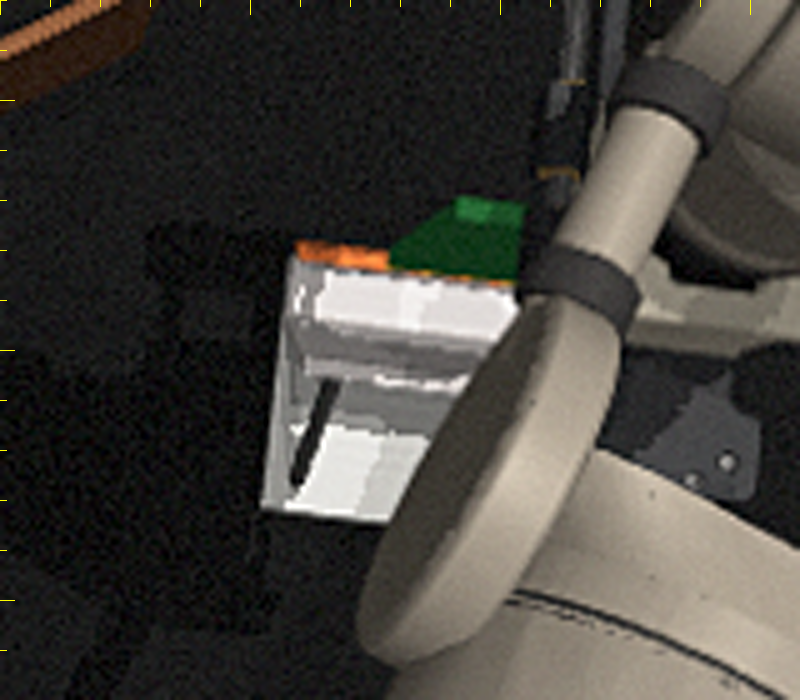

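Run:
```python
from plant import bot
from h import *
np.set_printoptions(precision=1,suppress=True)
s=bot.capture("scene")
u=(np.array([(172,617),(465,530)])+.5)/4-.5+[70,60]
q=plane(s,u,174.6);print(q,q.mean(0),np.linalg.norm(q[0]-q[1]),np.degrees(np.arctan2(*(q[1]-q[0])[1::-1])))
print(q.mean(0)-4*np.array([.992,-.129,0]))
```

```text
[[ 525.7 -246.8  174.6]
 [ 537.7 -148.7  174.6]] [ 531.7 -197.7  174.6] 98.81164262600312 83.00553038982315
[ 527.7 -197.2  174.6]
```

The plate's bottom edge measures 99 mm long, sits at 83.0° and is centred under the tool, as it should be. I'll lower to just above the ledge.

play_rows(
  moves=[255,-2,0.5,15,0.4,255,-2,0.5,45,0.4,255,-2,0.5,75,0.4,255,-2,0.5,105,0.4,255,-2,0.5,125,0.4,255,-2,0.5,138,0.4,255,-2,0.5,143,0.4,255,-2,0.5,143,0.4],
)

```text
time: 6.15
tool_pos: [528.0, -199.4, 152.1]
tcp_rot: [-3.14, -0.001, 1.443]
contact_force: [-0.2, -0.2, -1.1]
grip_width: 7.8
```

```bash
python3 go.py 528 -200.4 145 82.6
python3 - <<'E'
from plant import bot
from h import *
s=bot.capture("scene")
zoom(s,70,150,260,330,4,"pics/s5.png")
E
```

```text
t 6.15 [ 528.01 -199.37  152.11] yaw 82.66 F [-0.22 -0.2  -1.09] w 7.8
SHIFT [-1.03  0.14  7.11] turn 0.06477558179267362
```

View pics/s5.png

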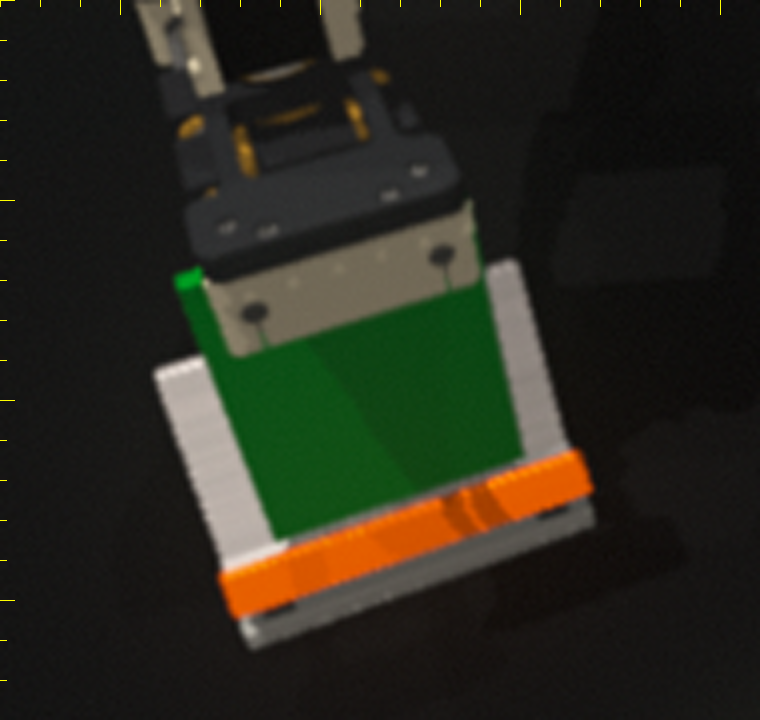

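The plate's bottom edge is visible behind the lip, from (275,540) to (520,458), centred with even margins on both sides. I'll ease it down and watch the force.

play_rows(
  moves=[255,-1,0,2,0,255,-1,0,3,0,255,-1,0,4,0,255,-1,0,5,0,255,-1,0,5,0],
)

```text
time: 6.62
tool_pos: [528.3, -201.7, 148.2]
tcp_rot: [3.141, 0.0, 1.441]
contact_force: [-0.1, 0.1, -2.3]
grip_width: 7.8
```

play_rows(
  moves=[255,0,0,1,0,255,0,0,1,0,255,0,0,1,0],
)

```text
time: 6.87
tool_pos: [528.2, -201.6, 147.0]
tcp_rot: [-3.142, 0.0, 1.441]
contact_force: [0.7, -0.8, -1.2]
grip_width: 7.5
```

play_rows(
  moves=[255,0,0,1,0,255,0,0,1,0,255,0,0,1,0],
)

```text
time: 7.12
tool_pos: [528.2, -201.6, 145.9]
tcp_rot: [-3.142, 0.0, 1.441]
contact_force: [-0.2, -0.4, -1.0]
grip_width: 8.1
```

play_rows(
  moves=[255,0,0,1,0,255,0,0,1,0,255,0,0,1,0],
)

```text
time: 7.37
tool_pos: [528.4, -201.7, 145.6]
tcp_rot: [3.141, 0.0, 1.441]
contact_force: [-1.2, 0.9, 4.6]
grip_width: 7.4
```

play_rows(
  moves=[255,0,0,0.7,0,255,0,0,0.7,0,255,0,0,0.7,0],
)

```text
time: 7.62
tool_pos: [528.5, -201.7, 145.5]
tcp_rot: [3.14, 0.001, 1.441]
contact_force: [-2.1, 0.4, 8.7]
grip_width: 7.8
```

There is contact with the ledge at TCP z≈145.6 (145 expected). Next I'll ease the grip so the plate leans onto the robot-side finger, then follow it back to the backstop.

play_rows(
  moves=[235,0,0,-0.5,0,230,0,0,-0.5,0,225,0,0,-0.5,0,220,0,0,-0.5,0,215,0,0,-0.5,0,215,0,0,-0.5,0],
)

```text
time: 8.12
tool_pos: [528.2, -201.6, 144.5]
tcp_rot: [-3.141, -0.0, 1.441]
contact_force: [0.7, 0.2, 0.1]
grip_width: 14.0
```

```bash
python3 go.py 528 -200.4 145 82.6
python3 - <<'E'
from plant import bot
from h import *
s=bot.capture("scene")
zoom(s,70,150,260,330,4,"pics/s6.png")
E
```

```text
t 8.12 [ 528.18 -201.56  144.51] yaw 82.57 F [0.66 0.24 0.06] w 14.0
SHIFT [ 1.12 -0.33 -0.49] turn -0.025279334371873574
```

View pics/s6.png

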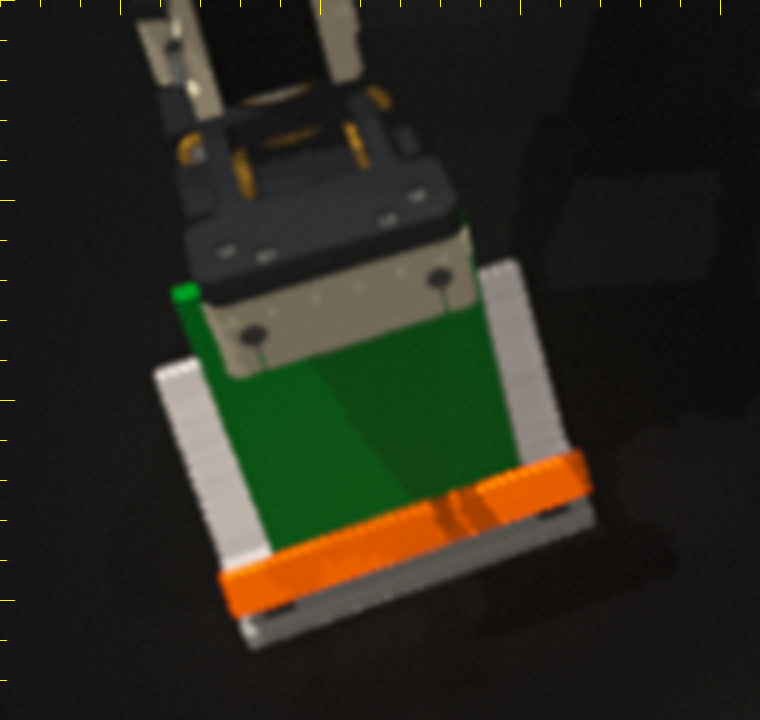

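The plate stands on the ledge behind the lip, loose in a 14 mm gap. I'll follow it back now.

play_rows(
  moves=[212,0,-1,0,0,209,0,-3,0,0,206,0,-5,0,0,203,0,-7,0,0,200,0,-9,0,0,197,0,-11,0,0,194,0,-13,0,0,191,0,-15,0,0],
)

```text
time: 8.83
tool_pos: [513.1, -199.6, 144.8]
tcp_rot: [3.142, 0.0, 1.441]
contact_force: [-0.2, -0.4, 0.5]
grip_width: 22.4
```

play_rows(
  moves=[189,0,-2,0,0,187,0,-4,0,0,185,0,-6,0,0,183,0,-8,0,0,181,0,-10,0,0,180,0,-12,0,0,180,0,-13,0,0,180,0,-13,0,0],
)

```text
time: 9.5
tool_pos: [500.2, -197.9, 144.8]
tcp_rot: [-3.141, 0.0, 1.441]
contact_force: [0.0, 0.1, -0.8]
grip_width: 27.2
```

```bash
python3 go.py 495.5 -197 145 82.6
python3 - <<'E'
from plant import bot
from h import *
s=bot.capture("scene")
zoom(s,70,150,260,330,4,"pics/s7.png")
E
```

```text
t 9.5 [ 500.24 -197.93  144.8 ] yaw 82.57 F [ 0.04  0.13 -0.83] w 27.2
SHIFT [ 0.31 -4.82 -0.2 ] turn -0.031159789829729334
```

View pics/s7.png

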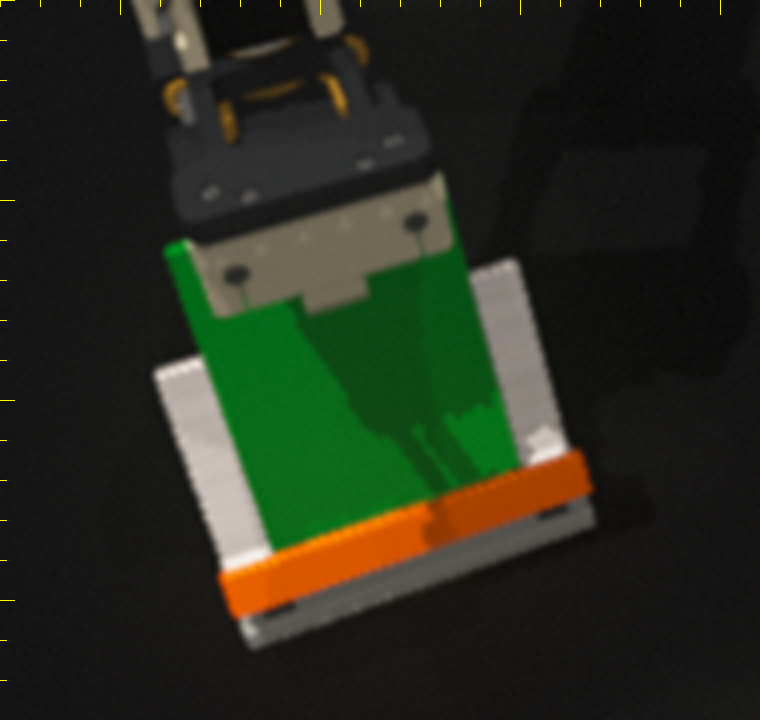

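The plate is leaning back with the finger; about 5 mm remains. I'll go a little further.

play_rows(
  moves=[180,0,-1,0,0,180,0,-3,0,0,180,0,-5,0,0,180,0,-7,0,0,180,0,-8,0,0,180,0,-8,0,0],
)

```text
time: 10.05
tool_pos: [492.3, -196.9, 144.8]
tcp_rot: [-3.141, 0.0, 1.441]
contact_force: [-0.6, 0.1, 0.2]
grip_width: 27.1
```

```bash
python3 go.py 495.5 -197 145 82.6
python3 - <<'E'
from plant import bot
from h import *
s=bot.capture("scene");t=bot.capture("top")
zoom(s,70,150,260,330,4,"pics/s8.png")
zoom(t,320,140,460,260,5,"pics/t8.png")
E
```

```text
t 10.05 [ 492.27 -196.9   144.82] yaw 82.57 F [-0.56  0.07  0.25] w 27.1
SHIFT [ 0.32  3.22 -0.18] turn -0.03439582292526211
```

View pics/s8.png

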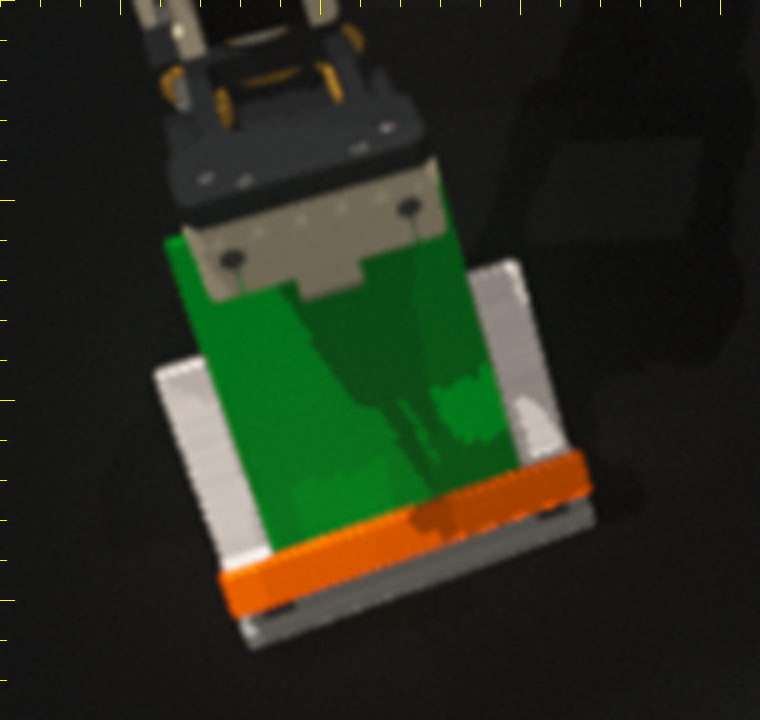

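View pics/t8.png

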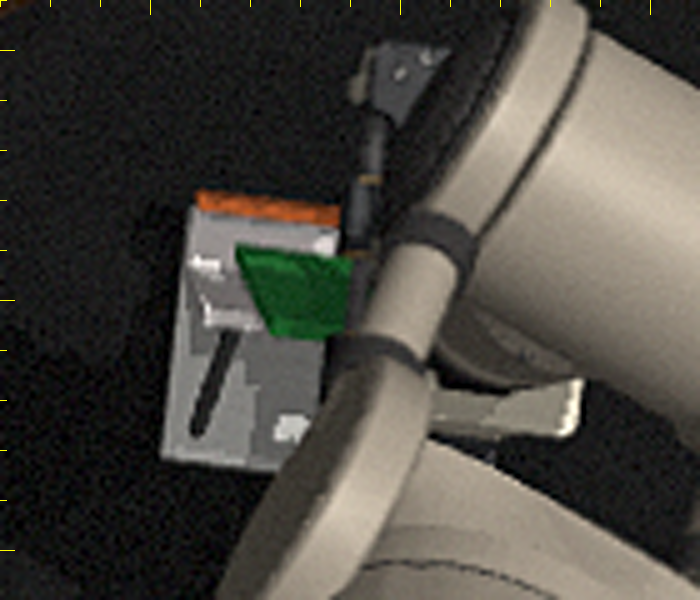

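The plate's top has almost stopped moving, but its upper edge may still be touching the robot-side finger. I'll back off a few more mm and compare.

play_rows(
  moves=[180,0,-2,0,0,180,0,-4,0,0,180,0,-6,0,0,180,0,-6,0,0],
)

```text
time: 10.48
tool_pos: [486.2, -196.1, 144.7]
tcp_rot: [-3.141, -0.0, 1.441]
contact_force: [0.8, -0.4, -0.4]
grip_width: 27.1
```

Run:
```python
from plant import bot
from h import *
print(bot.get_obs()['tool_pos'],bot.get_obs()['contact_force'])
s=bot.capture("scene");t=bot.capture("top")
zoom(s,70,150,260,330,4,"pics/s9.png")
```

```text
[ 486.18813707 -196.07128626  144.74885358] [ 0.82166364 -0.38530063 -0.43185278]
```

View pics/s9.png

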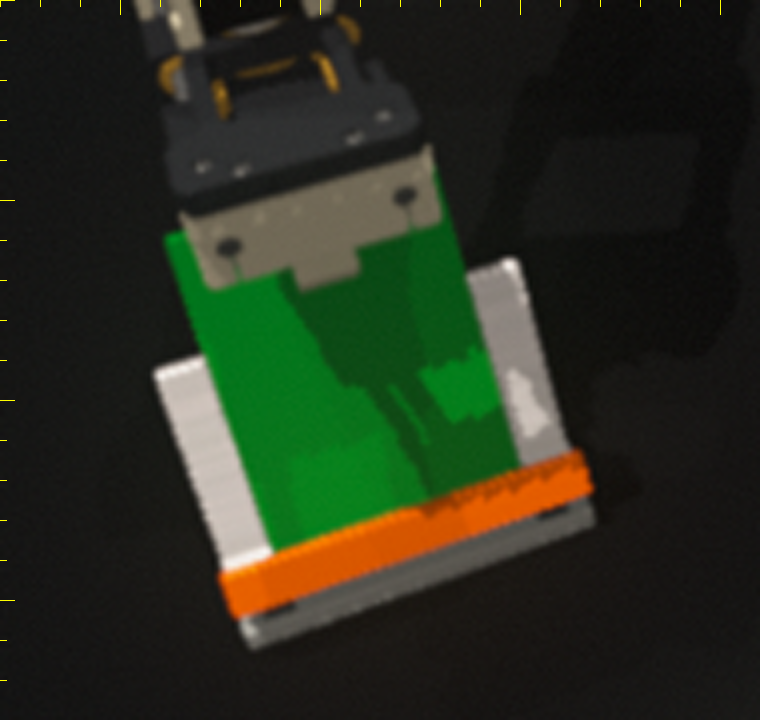

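The plate's top corner has stayed at about (168,235) while the hand moved on, so it rests on the backstop by itself. I'll lift the fingers off slowly.

play_rows(
  moves=[180,0,0,-5,0,180,0,0,-12,0,180,0,0,-20,0,180,0,0,-30,0,180,0,0,-50,0,180,0,0,-75,0,180,0,0,-105,0,180,0,0,-135,0],
)

```text
time: 11.25
tool_pos: [486.4, -195.9, 282.0]
tcp_rot: [3.141, 0.0, 1.441]
contact_force: [0.8, -0.5, 0.3]
grip_width: 26.9
```

play_rows(
  moves=[180,40,0,0,0,180,80,0,0,0,180,120,0,0,0,180,160,0,0,0,180,200,0,0,0,180,220,0,0,0,180,220,0,0,0],
)

```text
time: 11.83
tool_pos: [515.2, 26.0, 281.0]
tcp_rot: [3.14, -0.001, 1.446]
contact_force: [-0.0, -0.3, 0.2]
grip_width: 26.9
```

```bash
python3 go.py 495.5 -197 145 82.6
python3 - <<'E'
from plant import bot
from h import *
s=bot.capture("scene");t=bot.capture("top")
cv2.imwrite("pics/s10.png",s['color'][:,:,::-1])
zoom(s,90,190,230,320,5,"pics/s10z.png")
zoom(t,320,140,460,260,5,"pics/t10.png")
E
```

```text
t 11.83 [515.15  25.95 281.  ] yaw 82.85 F [-0.02 -0.28  0.24] w 26.9
SHIFT [-223.84    8.06  135.73] turn 0.24559322827280994
```

View pics/s10.png

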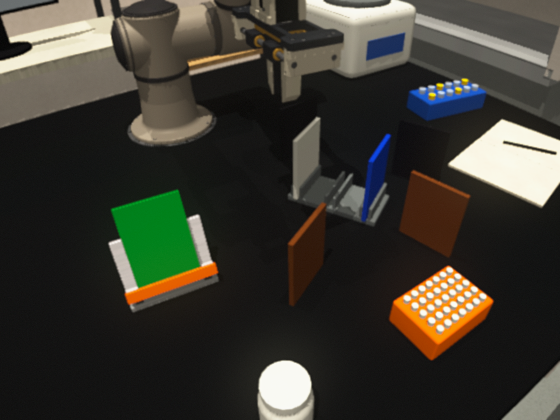

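View pics/s10z.png

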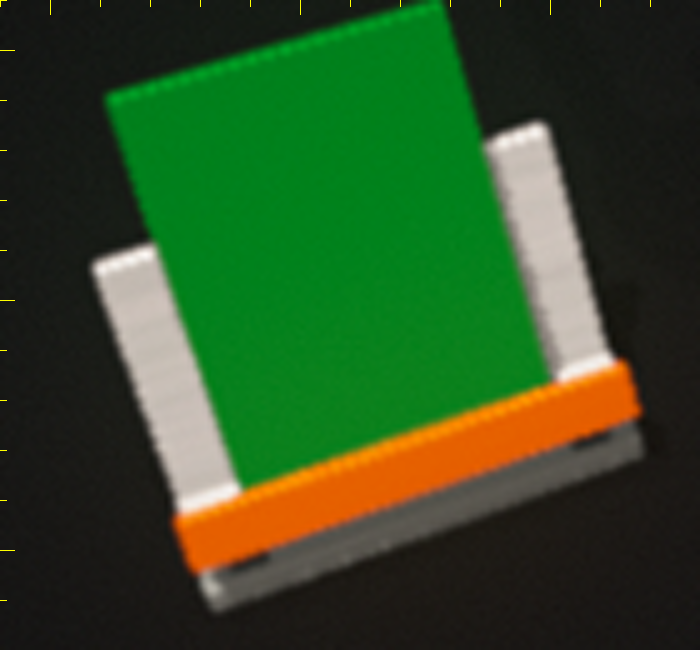

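View pics/t10.png

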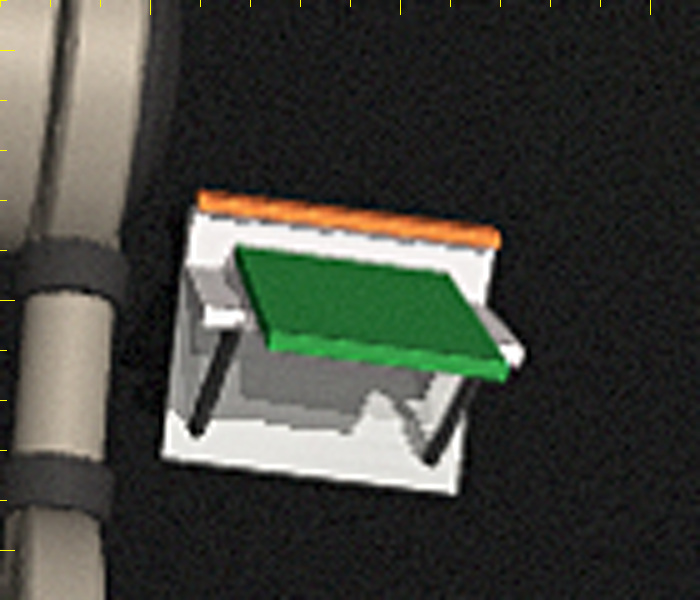

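Run:
```python
from plant import bot
from h import *
np.set_printoptions(precision=1,suppress=True)
t=bot.capture("top");s=bot.capture("scene")
f=lambda p,x0,y0,k:(np.array(p,float)+.5)/k-.5+[x0,y0]
C=np.array([521,-199.5]);o=np.array([.992,-.129]);y=np.array([.129,.992])
T=tri(t,f([(268,335),(510,368)],320,140,5),s,f([(440,6),(107,99)],90,190,5));print(T)
b=plane(t,f([(238,246),(448,272)],320,140,5),23.7);print(b)
for n,P in(("top",T),("bot",b)): print(n,(P[:,:2]-C)@o,(P[:,:2]-C)@y,P[:,2])
d=(T[:,:3].mean(0)-b.mean(0));print("tilt",np.degrees(np.arctan2(-d[:2]@o,d[2])),np.linalg.norm(d))
print("expect flush front: bottom out 7.5; top out",7.5-130*np.sin(np.radians(20)),"z",23.7+130*np.cos(np.radians(20)))
```

```text
[[ 485.7 -146.3  143.1    0.1]
 [ 472.4 -244.8  144.4    2.3]]
[[ 536.8 -154.6   23.7]
 [ 524.9 -252.4   23.7]]
top [-41.9 -42.3] [ 48.2 -51.2] [143.1 144.4]
bot [ 9.8 10.7] [ 46.5 -51.9] [23.7 23.7]
tilt 23.577978586211103 131.00808009068274
expect flush front: bottom out 7.5; top out -36.962618632336934 z 145.86004070216808
```

The plate rests against the backstop, tilted about 23° against 20° for flush. Its foot is roughly 3 mm out from the corner and it is centred to within 3 mm. Before handing in, I'll hold still briefly and check that nothing creeps.

play_rows(
  moves=[180,0,0,0,0,180,0,0,0,0,180,0,0,0,0,180,0,0,0,0,180,0,0,0,0,180,0,0,0,0,180,0,0,0,0,180,0,0,0,0],
)

```text
time: 12.7
tool_pos: [515.0, 22.0, 279.7]
tcp_rot: [-3.142, 0.0, 1.441]
contact_force: [-0.3, 0.4, 0.4]
grip_width: 27.0
```

Run:
```python
from plant import bot
from h import *
a=cv2.imread("pics/s10.png");s=bot.capture("scene");b=s['color'][:,:,::-1]
def m(i):
    i=i.astype(int);return (i[:,:,1]>80)&(i[:,:,2]<60)&(i[:,:,0]<80)
for i in(a,b):
    ys,xs=np.nonzero(m(i)[180:310,90:230]);print(len(xs),xs.mean(),ys.mean(),xs.min(),ys.min())
print(bot.get_obs()['time'],bot.get_obs()['contact_force'])
bot.close_job()
```

```text
5511 65.80892759934676 56.90146978769733 21 10
5512 65.82093613933236 56.90293904208998 21 10
12.75 [-0.25614809  0.03792588  1.12515697]
the job is handed in; nothing more can be done
```

The green plate is leaning on the draining easel, and I handed the job in at 12.75 s. I lifted it out of the middle slot and lowered it onto the ledge until I felt light contact. Then I loosened the grip, let it lean back on the robot-side finger until it rested on the backstop, and lifted the hand clear.

**Last checks:**
- **Placement:** the plate stands behind the orange lip, within 3 mm of the middle of the tray.
- **Stability:** it did not move in the pictures taken over the last 0.9 s, with the arm clear of it.
- **Other plates:** in the picture taken after I lifted the hand clear, the white and blue plates are still in the rack.
- **Force:** the highest reading between moves was about 9 N, on setting the plate down.

**Not exact:** the plate is not quite flush with the backstop. It measured about 23.6° of tilt instead of 20°, with its lower edge roughly 3 mm out from the corner. It probably rests on the backstop's upper edge. I left it there because it was stable and handling it again seemed the greater risk.

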